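Sort the incoming specimens by department

TASK

Sort the specimens that came down in and beside the grey collection rack on the cart: stand each blood tube, foot down to the bottom of a free well, in the rack of its cap's colour (both purple ones in the purple rack, the red one in the red rack, the green one in the green rack), and stand the yellow-lidded specimen pot in the yellow pot holder. Keep every specimen upright on the way, let go of all of them, and leave the brown bottle where it stands.

Things in the scene. Friction and masses are not known exactly. Their poses are not given: they have to be found in the camera images.
- tube_purple_a: Blood tube with a purple (one of two alike) cap, upright: body 13 mm, cap 16 mm wide over the top 25 mm, 92 mm long, 12 g. Origin: centre of its foot, z up. Grip 55 to 78 mm above the foot. Starts in one of the 4 wells (one row, 48 mm apart, all filled) of the fixed grey collection rack, 202 x 48 mm, 48 mm high, well floors 5 mm above the cart: lift at least 50 mm to clear it.
- tube_purple_b: Blood tube with a purple (one of two alike) cap, upright: body 13 mm, cap 16 mm wide over the top 25 mm, 92 mm long, 12 g. Origin: centre of its foot, z up. Grip 55 to 78 mm above the foot. Starts in one of the 4 wells (one row, 48 mm apart, all filled) of the fixed grey collection rack, 202 x 48 mm, 48 mm high, well floors 5 mm above the cart: lift at least 50 mm to clear it.
- tube_red: Blood tube with a red cap, upright: body 13 mm, cap 16 mm wide over the top 25 mm, 92 mm long, 12 g. Origin: centre of its foot, z up. Grip 55 to 78 mm above the foot. Starts in one of the 4 wells (one row, 48 mm apart, all filled) of the fixed grey collection rack, 202 x 48 mm, 48 mm high, well floors 5 mm above the cart: lift at least 50 mm to clear it.
- tube_green: Blood tube with a green cap, upright: body 13 mm, cap 16 mm wide over the top 25 mm, 92 mm long, 12 g. Origin: centre of its foot, z up. Grip 55 to 78 mm above the foot. Starts in one of the 4 wells (one row, 48 mm apart, all filled) of the fixed grey collection rack, 202 x 48 mm, 48 mm high, well floors 5 mm above the cart: lift at least 50 mm to clear it.
- urine_pot: Specimen pot with a yellow screw lid, standing on the cart near the grey collection rack: round body 55 mm wide, lid 62 mm wide from 48 to 62 mm above its foot, 62 mm high, 30 g. Origin at the centre of its underside, z up; grip it across the lid.
- purple_rack: Purple tube rack, fixed: 110 (x) x 48 (y) x 48 mm high. Origin: centre of its underside, z up. Two wells, centres at x = -25 and +25 mm, y = 0: a 29 mm square mouth at the top (z = 48 mm) narrows to a 15.5 mm square channel at z = 34 mm; the well floor, where a tube's foot rests, is at z = 5 mm.
- red_rack: Red tube rack, fixed: 110 (x) x 48 (y) x 48 mm high. Origin: centre of its underside, z up. Two wells, centres at x = -25 and +25 mm, y = 0: a 29 mm square mouth at the top (z = 48 mm) narrows to a 15.5 mm square channel at z = 34 mm; the well floor, where a tube's foot rests, is at z = 5 mm.
- green_rack: Green tube rack, fixed: 110 (x) x 48 (y) x 48 mm high. Origin: centre of its underside, z up. Two wells, centres at x = -25 and +25 mm, y = 0: a 29 mm square mouth at the top (z = 48 mm) narrows to a 15.5 mm square channel at z = 34 mm; the well floor, where a tube's foot rests, is at z = 5 mm.
- pot_holder: Yellow pot holder, fixed to the cart: a 90 mm square base 6 mm thick with an upright round collar of 76 mm inner and 83 mm outer diameter, its rim 29 mm above the cart. Origin at the centre of its underside, z up; a pot stands inside the collar on the base, its underside 5 to 6 mm above the holder's origin.
- stain_bottle: Bystander: small brown glass reagent bottle with a black cap, 36 mm wide, 85 mm high, standing loose in front of the collection rack, near the robot. Origin at the centre of its underside, z up. It stays where it is.
There are look-alikes about, which are no part of the job. Of the things that look like the urine_pot, the smaller one is meant.

How it is judged:
By the outcome, as a careful person would: the job done as asked, in the order asked, and still so for the second after the job is handed in, with the robot touching nothing.
It also fails if it takes over 104 s, if anything falls off the work surface, if the arm or the gripper's body presses on something with over 40 N, if the wrist force passes 120 N, or if a joint passes its speed limit or range.

ROBOT

A 6-joint arm with a two-finger parallel gripper is mounted at the origin on a cart in front of the work surface, level with it; the furniture and walls round the work are solid. World frame = base frame: x ahead of the robot, y to its left, z up, the work surface at z = 0. Lengths are in m, angles in rad, forces in N, time in s.
With the tool pointing down it reaches from about 0.3 to 0.95 m from the base axis. Payload 3.1 kg.
Tool frame: the origin (TCP) lies between the finger pads; the fingertips stand 19 mm ahead of it and the grasp point (between the pads) is the TCP; z points along the fingers, y is the line along which they close (so a half turn about z gives the same grasp; the last joint's range is limited). The gripper opens to 85 mm and grips with 20 to 120 N. Pads are 22 mm wide; open, the fingers measure 114 mm over their backs; the gripper's body (76 mm by 85 mm) begins 54 mm behind the grasp point. The pads swing forward as they close: fully open they stand 13 mm farther back than shut.
Start: joints at [1.152, 0.308, 1.634, -0, 1.2, -0.07], TCP at [0.214, 0.587, 0.25] pointing down, gripper open.
Joint ranges: [-3.06, 3.06], [-0.79, 1.96], [0.05, 2.63], [-1.19, 4.34], [0.05, 2.64], [-2.94, 2.94]. Speed limits (rad/s): [2.79, 2.79, 3.14, 3.14, 3.14, 3.14].

INTERFACE

Orientations are given as a unit quaternion [x, y, z, w].
In Python, from station import * gives the robot as it stands.
- The arm moves only by the tool carry_out, never from a script. Its argument "motion" is a list of rows, each an object with "travel": the shift along the tool's x, y, z in m, a list of three; "turn": the turn about the tool's z in degrees. A call has exactly 5 rows; each row shifts and turns the commanded pose from where the row before left it, along the tool's axes as they then stand; what a row does not reach is not made up. A row lasts 1/12 s, in which the tool goes at most 41.7 mm and 7.16 degrees, less where a joint would pass 70% of its speed; a pose out of reach is approached as far as the arm can. A call with a gripper value outside its range is refused whole. "hand" is the opening, from -1 (shut) to 1 (fully open), set as the call begins (left out, the last holds). The fingers move at their own pace and stop on an object; the grip force is fixed at half the most. Time passes only in rows, so rows that do not move let the fingers close, or fill a call up. It gives the time, the measured TCP pose, the force, the opening and the grip force at its end, in the units of the state.
- read_state(): the state, without advancing time (a new reading comes with each control period).
- get_image(name): name is "scene" or "top"; returns a dict with "image" (384x512x3 uint8, red, green, blue), "range_z" (384x512 float32, m along the optical axis (not along the pixel's ray), 0 where there is no reading), "fx", "fy", "cx", "cy" (pixels), "extrinsics" (4x4, takes a point from camera to world coordinates). Camera axes: x right, y down, z forward; pixel columns grow to the right and rows downward; lengths in m; the calibration is good to about 2 mm. A picture is of the moment at which its call begins.
- close_job(): hands the job in; it is judged then, once.
The state is a dict: "time": time; "q": joint angles; "dq": joint speeds; "joint_torque": joint torques, N m; "tcp_pos": TCP position; "eef_rot": TCP orientation; "contact_force": force on the tool from outside, world axes, zero at the start; "moment": the same for the moment, N m; "gripper_width": finger opening in m; "grasp_force": force on a finger pad.
Only numpy, scipy, OpenCV 4.12 (cv2) and the standard library are available. Lean on these libraries where they do the work, as an engineer would, in place of code of your own. Each camera call takes 0.05 s, during which the arm holds its last target. There are 200 camera calls.

## Working session

There is one attempt and no reset: what is moved stays moved. The work goes in short steps, Python scripts to look and compute and a tool call to move; the robot and the scene stay as the last step left them, time stands still between calls to the robot, and variables do not carry over. Pictures are saved under pics/ and viewed, at most 14 in all, crops included, and the job is handed in when it is done.

Besides the shell and the picture viewer there is one more tool, called as name(argument=value, ...) on one line, values as JSON. carry_out: Moves the arm, as the interface text tells. Its arguments: {"type":"object","properties":{"motion":{"type":"array"},"hand":{"type":"number"}},"required":["motion"]}

```bash
mkdir -p pics; ls
python3 - <<'E'
from station import *
import cv2,numpy as np
for n in("scene","top"):
    d=get_image(n); cv2.imwrite(f"pics/{n}0.png",d["image"][...,::-1]); np.savez(f"{n}0.npz",**d)
    print(n,d["fx"],d["fy"],d["cx"],d["cy"],np.round(d["extrinsics"],3).tolist())
s=read_state();print(s)
E
```

```text
pics
scene 486.8688596466645 486.8688596466645 260.448471554058 190.57463202518176 [[0.478, -0.633, 0.609, -0.061], [-0.878, -0.335, 0.341, -0.29], [-0.012, -0.698, -0.716, 0.726], [0.0, 0.0, 0.0, 1.0]]
top 368.9673080600946 368.9673080600946 254.8975370712265 191.2330776700898 [[-0.019, -0.987, 0.159, 0.384], [-1.0, 0.021, 0.012, 0.007], [-0.015, -0.159, -0.987, 0.876], [0.0, 0.0, 0.0, 1.0]]
{'time': 0.1, 'q': array([ 1.15227143e+00,  3.08932513e-01,  1.63504748e+00, -1.64582729e-05,
        1.19967354e+00, -6.97150723e-02]), 'dq': array([-0.00258334, -0.00058278, -0.00106422, -0.00024064, -0.00037625,
        0.00037503]), 'joint_torque': array([-4.49515574e-04, -4.16413093e+01, -2.77645594e+01, -1.32921077e-04,
        4.07706859e-03, -1.84323920e-05]), 'tcp_pos': array([0.21336896, 0.58671433, 0.24915838]), 'eef_rot': array([ 1.73519067e-01,  9.84829971e-01, -1.00174328e-03, -2.41622020e-04]), 'contact_force': array([-0.63139769, -0.30911915, -0.70975679]), 'moment': array([ 0.00551879, -0.00980195, -0.00751639]), 'grasp_force': 0.0, 'gripper_width': 0.08534912899777022}
```

View pics/scene0.png

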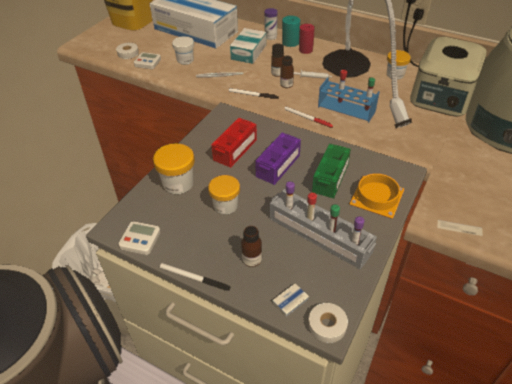

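View pics/top0.png

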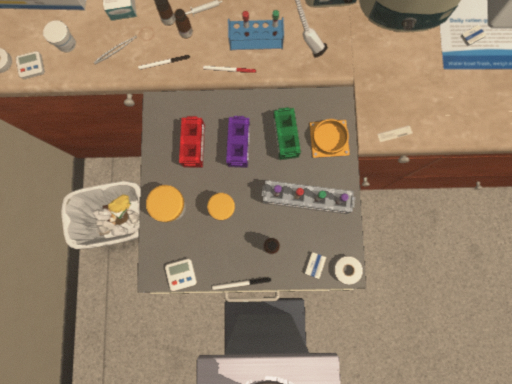

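The top view shows tube caps: purple (278,189), red (299,191), green (322,195), purple (344,199). The racks are red (192,141), purple (238,141) and green (287,133), and the holder is at (330,138).

Look-alikes: large yellow pot at (165,203) versus small one at (221,207), and a yellow-lidded jar on the counter at scene (400,62). There are tubes in the blue counter rack at top (248,15) and (276,15), which are not on the cart. I choose the small pot at (221,207) and the four tubes in the grey rack.

```bash
cat > h.py <<'E'
import numpy as np,cv2
def cloud(d):
    z=d["range_z"].astype(float);v,u=np.indices(z.shape)
    p=np.stack([(u-d["cx"])/d["fx"]*z,(v-d["cy"])/d["fy"]*z,z],-1)
    E=np.array(d["extrinsics"]);return p@E[:3,:3].T+E[:3,3]
def seg(d,box,zlo,zhi):
    P=cloud(d);x0,y0,x1,y1=box;m=np.zeros(P.shape[:2],bool);m[y0:y1,x0:x1]=1
    m&=(P[...,2]>zlo)&(P[...,2]<zhi)&(d["range_z"]>0);return P[m]
E
python3 - <<'E'
from h import *
d=dict(np.load("top0.npz"))
B=dict(red_rack=(175,108,210,175,.042,.056),purple_rack=(222,108,255,175,.042,.056),green_rack=(270,98,305,168,.042,.056),
 holder=(305,112,356,165,.024,.036),base=(305,112,356,165,.003,.012),grey=(255,172,362,222,.042,.056),pot=(203,188,240,225,.055,.07),big=(140,180,190,227,.05,.15),bottle=(258,232,285,260,.075,.1),
 pa=(268,180,288,200,.085,.12),r=(290,180,310,202,.085,.12),g=(312,185,332,205,.085,.12),pb=(335,188,354,210,.085,.12))
for k,b in B.items():
    p=seg(d,b[:4],*b[4:])
    if len(p)<3: print(k,len(p));continue
    r=cv2.minAreaRect((p[:,:2]*1000).astype(np.float32))
    print(k,len(p),"rect",np.round(r[0],1),np.round(r[1],1),round(r[2],1),"mean",np.round(p.mean(0)*1000,1),"top",round(p[:,2].max()*1000,1))
p=seg(d,(255,250,270,265),-.1,.1);print("table",p.mean(0))
im=d["image"][95:270,135:365,::-1];cv2.imwrite("pics/crop.png",cv2.resize(im,None,fx=3.4,fy=3.4,interpolation=2))
E
```

```text
red_rack 787 rect [642.5 166.9] [ 48.5 119.1] 87.4 mean [641.5 166.9  46.9] top 51.5
purple_rack 783 rect [640.2  57. ] [ 48.1 119.5] 86.4 mean [639.6  56.8  47.1] top 52.3
green_rack 785 rect [657.9 -59. ] [119.2  48.2] 6.3 mean [657.3 -59.   47.2] top 51.3
holder 178 rect [ 651.7 -163.7] [80.8 81.3] 88.5 mean [ 651.6 -164.    28.3] top 32.3
base 1043 rect [ 654.7 -168. ] [121.3 129.3] 88.7 mean [ 650.1 -163.8    6.2] top 11.9
grey 1458 rect [ 504.5 -101.4] [211.2  48.3] 81.6 mean [ 503.7 -101.1   47.4] top 55.2
pot 577 rect [484.5  95.6] [58.9 58.4] 0.5 mean [483.8  95.1  61.4] top 65.5
big 1117 rect [491.  215.8] [79.8 79.3] 42.8 mean [490.  214.6  81. ] top 85.8
bottle 125 rect [394.7 -15.1] [25.6 23.3] 88.7 mean [394.6 -15.2  82.5] top 87.7
pa 49 rect [514.3 -30.5] [14.7 14.9] 42.8 mean [514.5 -30.5  95.2] top 98.7
r 46 rect [507.9 -77.4] [12.8 15.2] 88.4 mean [507.6 -77.4  95.5] top 99.5
g 50 rect [ 500.7 -124.8] [13.6 14.8] 43.5 mean [ 500.2 -124.7   95.6] top 100.1
pb 52 rect [ 493.5 -172.6] [15.2 15.3] 50.5 mean [ 493.3 -172.    95.2] top 100.5
table [0.36956979 0.004467   0.00462139]
```

View pics/crop.png

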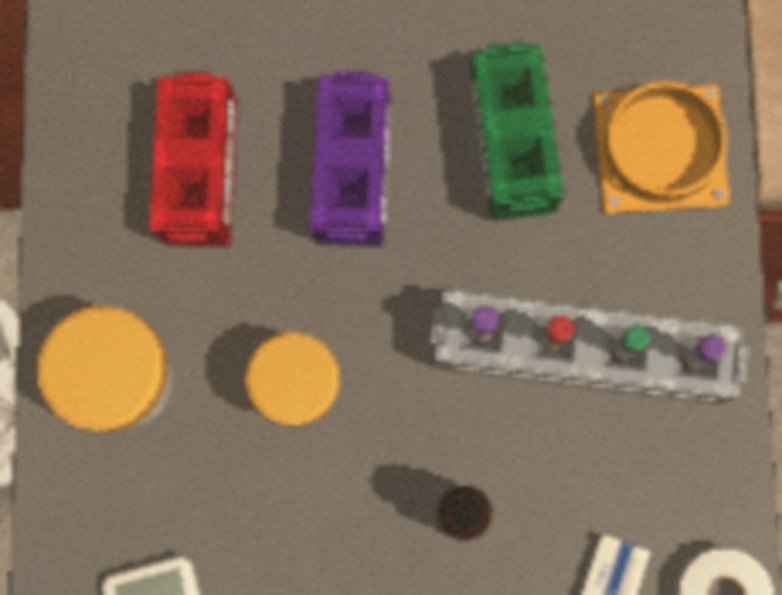

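The crop confirms the small yellow lid at (292,378), noticeably narrower than the big pot's lid at (102,368). The four caps sit in order at (486,320), (561,328), (637,338) and (712,347), and all target wells are empty. I'll turn the tool so it closes along world x. That makes travel = [dY, dX, down].

carry_out(motion=[{"travel":[0,0,0],"turn":7},{"travel":[0,0,0],"turn":7},{"travel":[0,0,0],"turn":7},{"travel":[0,0,0],"turn":7},{"travel":[0,0,0],"turn":7}], hand=0.2)

```text
time: 0.52
tcp_pos: [0.2134, 0.5869, 0.2495]
eef_rot: [0.464, 0.886, -0.001, 0.0]
contact_force: [0.5, 0.4, 0.6]
gripper_width: 0.051
grasp_force: 0.0
```

carry_out(motion=[{"travel":[0,0,0],"turn":7},{"travel":[0,0,0],"turn":7},{"travel":[0,0,0],"turn":7},{"travel":[0,0,0],"turn":7},{"travel":[0,0,0],"turn":7}])

```text
time: 0.93
tcp_pos: [0.2134, 0.5869, 0.2495]
eef_rot: [0.709, 0.705, -0.001, 0.0]
contact_force: [-0.3, 0.1, -0.0]
gripper_width: 0.0511
grasp_force: 0.0
```

carry_out(motion=[{"travel":[-0.031,0.015,0],"turn":0},{"travel":[-0.031,0.015,0],"turn":0},{"travel":[-0.031,0.015,0],"turn":0},{"travel":[-0.031,0.015,0],"turn":0},{"travel":[-0.031,0.015,0],"turn":0}])

```text
time: 1.35
tcp_pos: [0.2887, 0.4306, 0.2497]
eef_rot: [0.707, 0.707, -0.001, 0.0]
contact_force: [1.3, 0.1, 0.1]
gripper_width: 0.0512
grasp_force: 0.0
```

carry_out(motion=[{"travel":[-0.031,0.015,0],"turn":0},{"travel":[-0.031,0.015,0],"turn":0},{"travel":[-0.031,0.015,0],"turn":0},{"travel":[-0.031,0.015,0],"turn":0},{"travel":[-0.031,0.015,0],"turn":0}])

```text
time: 1.77
tcp_pos: [0.3638, 0.2757, 0.2499]
eef_rot: [0.707, 0.707, -0.0, -0.0]
contact_force: [0.1, 0.7, 0.2]
gripper_width: 0.051
grasp_force: 0.0
```

carry_out(motion=[{"travel":[-0.0306,0.0151,0],"turn":0},{"travel":[-0.0306,0.0151,0],"turn":0},{"travel":[-0.0306,0.0151,0],"turn":0},{"travel":[-0.0306,0.0151,0],"turn":0},{"travel":[-0.0306,0.0151,0],"turn":0}])

```text
time: 2.18
tcp_pos: [0.4393, 0.1228, 0.25]
eef_rot: [0.707, 0.707, -0.0, -0.0]
contact_force: [0.6, -0.1, -0.7]
gripper_width: 0.0515
grasp_force: 0.0
```

carry_out(motion=[{"travel":[-0.0306,0.0151,0],"turn":0},{"travel":[-0.0306,0.0151,0],"turn":0},{"travel":[-0.0306,0.0151,0],"turn":0},{"travel":[-0.0306,0.0151,0],"turn":0},{"travel":[-0.0306,0.0151,0],"turn":0}])

```text
time: 2.6
tcp_pos: [0.5149, -0.0302, 0.2499]
eef_rot: [0.707, 0.707, -0.0, -0.0]
contact_force: [1.0, 1.2, 0.6]
gripper_width: 0.0512
grasp_force: 0.0
```

carry_out(motion=[{"travel":[0,0,0.02],"turn":0},{"travel":[0,0,0.02],"turn":0},{"travel":[0,0,0.02],"turn":0},{"travel":[0,0,0.02],"turn":0},{"travel":[0,0,0.015],"turn":0}])

```text
time: 3.02
tcp_pos: [0.5134, -0.0286, 0.1531]
eef_rot: [0.707, 0.707, -0.001, -0.001]
contact_force: [0.4, -0.7, -0.9]
gripper_width: 0.051
grasp_force: 0.0
```

carry_out(motion=[{"travel":[0,0,0.018],"turn":0},{"travel":[0,0,0.018],"turn":0},{"travel":[0,0,0.018],"turn":0},{"travel":[0,0,0.014],"turn":0},{"travel":[0,0,0.005],"turn":0}])

```text
time: 3.43
tcp_pos: [0.5124, -0.0283, 0.0796]
eef_rot: [0.707, 0.707, -0.002, -0.002]
contact_force: [0.2, 0.0, 0.1]
gripper_width: 0.0516
grasp_force: 0.0
```

carry_out(motion=[{"travel":[0,0,0],"turn":0},{"travel":[0,0,0],"turn":0},{"travel":[0,0,0],"turn":0},{"travel":[0,0,0],"turn":0},{"travel":[0,0,0],"turn":0}], hand=-1)

```text
time: 3.85
tcp_pos: [0.5158, -0.0287, 0.0835]
eef_rot: [0.707, 0.707, 0.001, 0.001]
contact_force: [-0.7, 0.4, 1.6]
gripper_width: 0.0108
grasp_force: 58.6
```

Run:
```python
from station import *
import cv2
a=get_image("scene")["image"][150:280,230:400,::-1];b=get_image("top")["image"][130:260,220:390,::-1]
cv2.imwrite("pics/g1.png",cv2.hconcat([cv2.resize(i,None,fx=2.3,fy=2.3) for i in(a,b)]))
s=read_state();print(s["gripper_width"],s["tcp_pos"])
```

```text
0.010088226910710325 [ 0.5158611  -0.0287056   0.08341752]
```

View pics/g1.png

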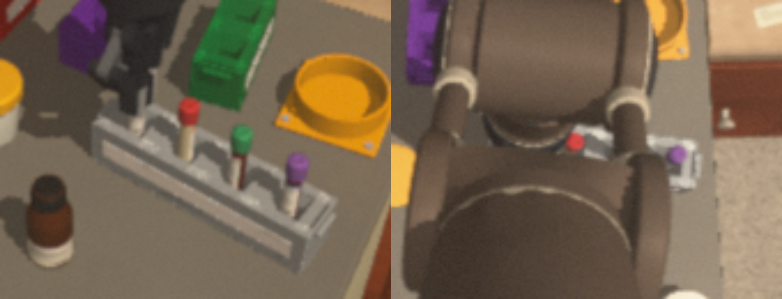

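The scene half of the picture shows the fingers round the left purple tube at about (135,100), with the other caps undisturbed. Lifting.

carry_out(motion=[{"travel":[0,0,-0.015],"turn":0},{"travel":[0,0,-0.02],"turn":0},{"travel":[0,0,-0.02],"turn":0},{"travel":[0,0,-0.02],"turn":0},{"travel":[0,0,-0.01],"turn":0}])

```text
time: 4.37
tcp_pos: [0.5163, -0.0287, 0.17]
eef_rot: [0.707, 0.707, 0.001, 0.002]
contact_force: [0.5, 0.2, 0.1]
gripper_width: 0.0102
grasp_force: 59.0
```

carry_out(motion=[{"travel":[0.008,0.015,0],"turn":0},{"travel":[0.008,0.015,0],"turn":0},{"travel":[0.008,0.015,0],"turn":0},{"travel":[0.008,0.015,0],"turn":0},{"travel":[0.008,0.015,0],"turn":0}])

```text
time: 4.78
tcp_pos: [0.59, 0.0119, 0.1669]
eef_rot: [0.707, 0.707, -0.0, -0.0]
contact_force: [-0.0, 0.7, 0.6]
gripper_width: 0.0103
grasp_force: 59.0
```

carry_out(motion=[{"travel":[0.009,0.015,0],"turn":0},{"travel":[0.009,0.015,0],"turn":0},{"travel":[0.009,0.015,0],"turn":0},{"travel":[0.009,0.015,0],"turn":0},{"travel":[0.009,0.015,0],"turn":0}])

```text
time: 5.2
tcp_pos: [0.665, 0.057, 0.1666]
eef_rot: [0.707, 0.707, -0.0, -0.0]
contact_force: [-0.0, -0.7, 0.6]
gripper_width: 0.0103
grasp_force: 59.0
```

Run:
```python
from station import *
import cv2
a=get_image("scene")["image"][90:260,180:400,::-1]
cv2.imwrite("pics/g2.png",cv2.resize(a,None,fx=3,fy=3))
s=read_state();print(s["gripper_width"],s["tcp_pos"],s["eef_rot"])
```

```text
0.00998982239385933 [0.66810333 0.0586548  0.16707665] [0.70678426 0.70742604 0.00192003 0.00085405]
```

View pics/g2.png

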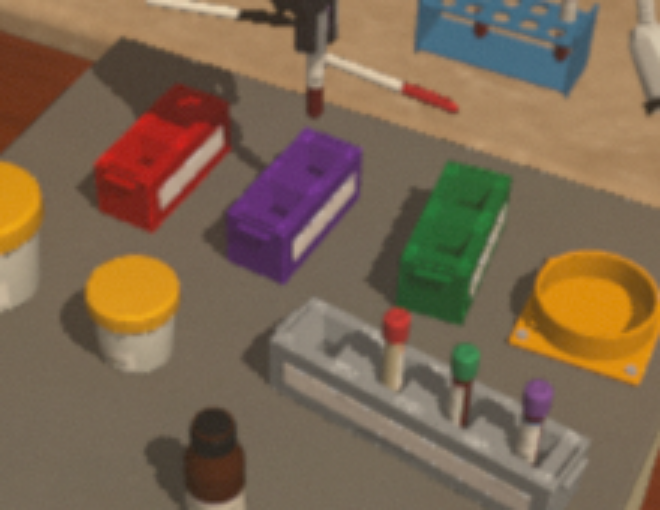

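The tube hangs upright with its foot at crop (315,113), about over the far purple well at (330,160). I'll measure the foot and the well.

```bash
cat >> h.py <<'E'
def tube(u,v,w=14,h=18,zlo=.06,name="scene"):
    from station import get_image,read_state
    d=get_image(name);P=cloud(d)[v-h:v+h,u-w:u+w].reshape(-1,3)
    s=read_state();t=s["tcp_pos"]
    P=P[(np.hypot(*(P[:,:2]-t[:2]).T)<.03)&(P[:,2]>zlo)&(P[:,2]<t[2]-.03)]
    print("tcp",t,"n",len(P))
    for a in np.arange(zlo,t[2],.01):
        q=P[(P[:,2]>a)&(P[:,2]<=a+.01)]
        if len(q)>3:
            c=q.mean(0); print(round(a,3),len(q),np.round(c*1000,1),"min z",round(q[:,2].min()*1000,1))
E
python3 -c "
from h import *
tube(285,118)
d=dict(np.load('scene0.npz'));P=cloud(d)
for u,v in((289,143),(273,160)): print(u,v,np.round(P[v,u]*1000))
p=seg(d,(250,130,305,185),.044,.054);r=cv2.minAreaRect((p[:,:2]*1000).astype(np.float32));print(r)"
```

```text
tcp [0.6664973  0.05770213 0.1670014 ] n 104
0.09 17 [664.3  56.9  96.3] min z 91.4
0.1 23 [664.3  56.9 105. ] min z 100.6
0.11 21 [663.8  57.1 114.8] min z 110.6
0.12 24 [663.3  56.4 124.8] min z 120.1
0.13 19 [663.2  57.5 133.2] min z 130.1
289 143 [679.  51.  40.]
273 160 [625.  63.  28.]
((640.246337890625, 88.22103881835938), (118.95021057128906, 113.38038635253906), 0.20278510451316833)
```

carry_out(motion=[{"travel":[-0.003,-0.003,0.01],"turn":0},{"travel":[0,0,0.015],"turn":0},{"travel":[0,0,0.015],"turn":0},{"travel":[0,0,0.008],"turn":0},{"travel":[0,0,0.005],"turn":0}])

```text
time: 5.72
tcp_pos: [0.6622, 0.0532, 0.1141]
eef_rot: [0.707, 0.707, 0.001, 0.001]
contact_force: [2.6, 1.8, 6.7]
gripper_width: 0.0104
grasp_force: 59.7
```

carry_out(motion=[{"travel":[0,0,0.005],"turn":0},{"travel":[0,0,0.005],"turn":0},{"travel":[0,0,0.005],"turn":0},{"travel":[0,0,0],"turn":0},{"travel":[0,0,0],"turn":0}])

```text
time: 6.13
tcp_pos: [0.6635, 0.0539, 0.0995]
eef_rot: [0.707, 0.707, 0.002, 0.001]
contact_force: [5.1, 2.8, -0.1]
gripper_width: 0.0104
grasp_force: 59.3
```

carry_out(motion=[{"travel":[0.001,0.002,0],"turn":0},{"travel":[0,0,0.005],"turn":0},{"travel":[0,0,0.005],"turn":0},{"travel":[0,0,0.003],"turn":0},{"travel":[0,0,0],"turn":0}])

```text
time: 6.55
tcp_pos: [0.6644, 0.0547, 0.0855]
eef_rot: [0.707, 0.707, 0.001, 0.0]
contact_force: [4.7, 3.4, -0.8]
gripper_width: 0.0106
grasp_force: 59.0
```

Now release (opening about 40 mm) and rise.

carry_out(motion=[{"travel":[0.001,0.001,0],"turn":0},{"travel":[0,0,0],"turn":0},{"travel":[0,0,0],"turn":0},{"travel":[0,0,0],"turn":0},{"travel":[0,0,0],"turn":0}], hand=0)

```text
time: 6.97
tcp_pos: [0.6636, 0.0551, 0.0854]
eef_rot: [0.707, 0.707, -0.001, -0.001]
contact_force: [1.0, -0.4, 1.0]
gripper_width: 0.0425
grasp_force: 0.0
```

carry_out(motion=[{"travel":[0,0,-0.01],"turn":0},{"travel":[0,0,-0.02],"turn":0},{"travel":[0,0,-0.02],"turn":0},{"travel":[0,0,-0.02],"turn":0},{"travel":[0,0,-0.01],"turn":0}])

```text
time: 7.38
tcp_pos: [0.6665, 0.0554, 0.1702]
eef_rot: [0.707, 0.707, 0.002, 0.002]
contact_force: [0.9, -0.4, 0.6]
gripper_width: 0.0427
grasp_force: 0.0
```

carry_out(motion=[{"travel":[-0.0226,-0.0171,0],"turn":0},{"travel":[-0.0226,-0.0171,0],"turn":0},{"travel":[-0.0226,-0.0171,0],"turn":0},{"travel":[-0.0226,-0.0171,0],"turn":0},{"travel":[-0.0226,-0.0171,0],"turn":0}])

```text
time: 7.8
tcp_pos: [0.5782, -0.0584, 0.1666]
eef_rot: [0.707, 0.707, -0.0, 0.0]
contact_force: [-0.3, -0.1, -0.3]
gripper_width: 0.0428
grasp_force: 0.0
```

carry_out(motion=[{"travel":[-0.0226,-0.0171,0],"turn":0},{"travel":[-0.0226,-0.0171,0],"turn":0},{"travel":[-0.0226,-0.0171,0],"turn":0},{"travel":[-0.0226,-0.0171,0],"turn":0},{"travel":[-0.0226,-0.0171,0],"turn":0}])

```text
time: 8.22
tcp_pos: [0.4927, -0.1715, 0.1666]
eef_rot: [0.707, 0.707, -0.0, 0.0]
contact_force: [0.7, -0.3, -0.2]
gripper_width: 0.0429
grasp_force: 0.0
```

carry_out(motion=[{"travel":[0,0,0],"turn":0},{"travel":[0,0,0],"turn":0},{"travel":[0,0,0.01],"turn":0},{"travel":[0,0,0.01],"turn":0},{"travel":[0,0,0],"turn":0}])

```text
time: 8.63
tcp_pos: [0.4925, -0.1689, 0.1436]
eef_rot: [0.707, 0.708, -0.001, -0.002]
contact_force: [-0.0, 0.1, -0.4]
gripper_width: 0.0428
grasp_force: 0.0
```

Run:
```python
from station import *
import cv2
a=get_image("scene")["image"][90:260,180:400,::-1]
cv2.imwrite("pics/g3.png",cv2.resize(a,None,fx=3,fy=3))
s=read_state();print(s["gripper_width"],s["tcp_pos"],s["eef_rot"])
```

```text
0.042436697555605606 [ 0.49279018 -0.16903274  0.14417447] [ 7.06505622e-01  7.07704104e-01 -7.03642398e-04 -2.05235428e-03]
```

View pics/g3.png

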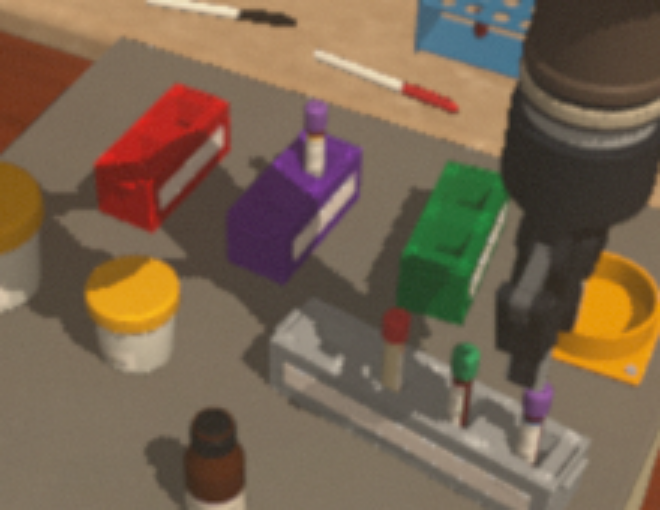

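The first purple tube stands seated in the far purple well at crop (315,135), and the gripper is above the last purple cap at (538,400).

carry_out(motion=[{"travel":[-0.002,0.001,0.012],"turn":0},{"travel":[0,0,0.015],"turn":0},{"travel":[0,0,0.015],"turn":0},{"travel":[0,0,0.013],"turn":0},{"travel":[0,0,0.006],"turn":0}])

```text
time: 9.1
tcp_pos: [0.4938, -0.1716, 0.0828]
eef_rot: [0.707, 0.707, -0.001, -0.002]
contact_force: [-0.6, 0.6, -0.3]
gripper_width: 0.043
grasp_force: 0.0
```

carry_out(motion=[{"travel":[0,0,0],"turn":0},{"travel":[0,0,0],"turn":0},{"travel":[0,0,0],"turn":0},{"travel":[0,0,0],"turn":0},{"travel":[0,0,0],"turn":0}], hand=-1)

```text
time: 9.52
tcp_pos: [0.4956, -0.1729, 0.0861]
eef_rot: [0.707, 0.707, 0.0, 0.001]
contact_force: [1.0, -0.4, -0.9]
gripper_width: 0.0098
grasp_force: 58.5
```

carry_out(motion=[{"travel":[0,0,-0.015],"turn":0},{"travel":[0,0,-0.02],"turn":0},{"travel":[0,0,-0.02],"turn":0},{"travel":[0,0,-0.02],"turn":0},{"travel":[0,0,-0.02],"turn":0}])

```text
time: 9.93
tcp_pos: [0.4949, -0.1726, 0.1818]
eef_rot: [0.707, 0.707, 0.0, 0.0]
contact_force: [-0.2, -0.5, -0.5]
gripper_width: 0.01
grasp_force: 58.7
```

carry_out(motion=[{"travel":[0.0232,0.0122,0],"turn":0},{"travel":[0.0232,0.0122,0],"turn":0},{"travel":[0.0232,0.0122,0],"turn":0},{"travel":[0.0232,0.0122,0],"turn":0},{"travel":[0.0232,0.0122,0],"turn":0}])

```text
time: 10.35
tcp_pos: [0.5565, -0.0556, 0.1812]
eef_rot: [0.707, 0.707, 0.0, 0.001]
contact_force: [-0.5, -0.7, 0.5]
gripper_width: 0.0098
grasp_force: 58.7
```

carry_out(motion=[{"travel":[0.0232,0.0122,0],"turn":0},{"travel":[0.0232,0.0122,0],"turn":0},{"travel":[0.0232,0.0122,0],"turn":0},{"travel":[0.0232,0.0122,0],"turn":0},{"travel":[0.0232,0.0122,0],"turn":0}])

```text
time: 10.77
tcp_pos: [0.6175, 0.0607, 0.181]
eef_rot: [0.707, 0.707, 0.0, 0.0]
contact_force: [0.3, 0.1, -0.6]
gripper_width: 0.0099
grasp_force: 58.7
```

carry_out(motion=[{"travel":[0,0,0],"turn":0},{"travel":[0,0,0.01],"turn":0},{"travel":[0,0,0.01],"turn":0},{"travel":[0,0,0],"turn":0},{"travel":[0,0,0],"turn":0}])

```text
time: 11.18
tcp_pos: [0.6149, 0.0583, 0.1584]
eef_rot: [0.707, 0.707, -0.002, -0.001]
contact_force: [1.4, -0.8, 0.1]
gripper_width: 0.01
grasp_force: 58.7
```

Run:
```python
from station import *
import numpy as np
from h import *
d=get_image("scene");P=cloud(d);t=read_state()["tcp_pos"];print(t)
m=(np.hypot(P[...,0]-t[0],P[...,1]-t[1])<.02)&(P[...,2]>.065)&(P[...,2]<t[2]-.028)
Q=P[m]
for a in np.arange(.07,.15,.015):
    q=Q[(Q[:,2]>a)&(Q[:,2]<a+.015)]
    if len(q)>3: print(len(q),np.round(q.mean(0)*1000,1),q[:,2].min())
```

```text
[0.61569952 0.05837842 0.1592521 ]
10 [611.4  58.3  82.2] 0.07896036406906148
34 [609.7  58.6  93.3] 0.08641446716772894
38 [610.2  57.6 108.3] 0.10092763927438353
40 [610.2  57.7 122.5] 0.11560824603963993
```

carry_out(motion=[{"travel":[0,0.001,0.012],"turn":0},{"travel":[0,0,0.012],"turn":0},{"travel":[0,0,0.01],"turn":0},{"travel":[0,0,0.008],"turn":0},{"travel":[0,0,0.006],"turn":0}])

```text
time: 11.65
tcp_pos: [0.6167, 0.0593, 0.1102]
eef_rot: [0.707, 0.707, -0.001, -0.001]
contact_force: [-0.6, 0.6, -0.5]
gripper_width: 0.0104
grasp_force: 58.7
```

carry_out(motion=[{"travel":[0,0,0.005],"turn":0},{"travel":[0,0,0.005],"turn":0},{"travel":[0,0,0],"turn":0},{"travel":[0,0,0],"turn":0},{"travel":[0,0,0],"turn":0}])

```text
time: 12.07
tcp_pos: [0.6182, 0.0595, 0.1027]
eef_rot: [0.707, 0.707, 0.0, 0.0]
contact_force: [0.8, -0.5, -0.6]
gripper_width: 0.0099
grasp_force: 58.7
```

No side force, so it is in the channel. Down, release, rise.

carry_out(motion=[{"travel":[0,0,0.005],"turn":0},{"travel":[0,0,0.005],"turn":0},{"travel":[0,0,0.005],"turn":0},{"travel":[0,0,0],"turn":0},{"travel":[0,0,0],"turn":0}])

```text
time: 12.48
tcp_pos: [0.6173, 0.0594, 0.0866]
eef_rot: [0.707, 0.707, -0.0, -0.0]
contact_force: [-0.4, 0.1, 0.4]
gripper_width: 0.01
grasp_force: 58.8
```

carry_out(motion=[{"travel":[0,0,0],"turn":0},{"travel":[0,0,0],"turn":0},{"travel":[0,0,0],"turn":0},{"travel":[0,0,0],"turn":0},{"travel":[0,0,0],"turn":0}], hand=-0.1)

```text
time: 12.9
tcp_pos: [0.618, 0.0595, 0.0875]
eef_rot: [0.707, 0.707, 0.0, 0.0]
contact_force: [0.4, -0.4, -0.6]
gripper_width: 0.0386
grasp_force: 0.0
```

carry_out(motion=[{"travel":[0,0,-0.01],"turn":0},{"travel":[0,0,-0.02],"turn":0},{"travel":[0,0,-0.02],"turn":0},{"travel":[0,0,-0.02],"turn":0},{"travel":[0,0,-0.01],"turn":0}])

```text
time: 13.32
tcp_pos: [0.6196, 0.0595, 0.171]
eef_rot: [0.707, 0.707, 0.002, 0.002]
contact_force: [0.6, 0.1, 0.7]
gripper_width: 0.0382
grasp_force: 0.0
```

carry_out(motion=[{"travel":[-0.0275,-0.0217,0],"turn":0},{"travel":[-0.0275,-0.0217,0],"turn":0},{"travel":[-0.0275,-0.0217,0],"turn":0},{"travel":[-0.0275,-0.0217,0],"turn":0},{"travel":[-0.0275,-0.0217,0],"turn":0}])

```text
time: 13.73
tcp_pos: [0.5082, -0.079, 0.1676]
eef_rot: [0.707, 0.707, 0.0, 0.0]
contact_force: [0.1, -0.2, -0.2]
gripper_width: 0.0385
grasp_force: 0.0
```

carry_out(motion=[{"travel":[0,0,0],"turn":0},{"travel":[0,0,0.012],"turn":0},{"travel":[0,0,0.012],"turn":0},{"travel":[0,0,0],"turn":0},{"travel":[0,0,0],"turn":0}])

```text
time: 14.15
tcp_pos: [0.5087, -0.0769, 0.1416]
eef_rot: [0.707, 0.708, -0.001, -0.001]
contact_force: [0.3, -0.5, 0.3]
gripper_width: 0.0382
grasp_force: 0.0
```

carry_out(motion=[{"travel":[-0.001,0,0.015],"turn":0},{"travel":[0,0,0.015],"turn":0},{"travel":[0,0,0.015],"turn":0},{"travel":[0,0,0.01],"turn":0},{"travel":[0,0,0.004],"turn":0}])

```text
time: 14.57
tcp_pos: [0.5086, -0.0781, 0.0825]
eef_rot: [0.707, 0.708, -0.001, -0.001]
contact_force: [0.1, -0.2, 0.5]
gripper_width: 0.0382
grasp_force: 0.0
```

carry_out(motion=[{"travel":[0,0,0],"turn":0},{"travel":[0,0,0],"turn":0},{"travel":[0,0,0],"turn":0},{"travel":[0,0,0],"turn":0},{"travel":[0,0,0],"turn":0}], hand=-1)

```text
time: 14.98
tcp_pos: [0.51, -0.0792, 0.0851]
eef_rot: [0.707, 0.707, 0.0, 0.001]
contact_force: [-0.6, 0.7, -0.6]
gripper_width: 0.01
grasp_force: 58.5
```

carry_out(motion=[{"travel":[0,0,-0.015],"turn":0},{"travel":[0,0,-0.025],"turn":0},{"travel":[0,0,-0.025],"turn":0},{"travel":[0,0,-0.025],"turn":0},{"travel":[0,0,-0.02],"turn":0}])

```text
time: 15.4
tcp_pos: [0.51, -0.0793, 0.1968]
eef_rot: [0.707, 0.707, 0.001, 0.001]
contact_force: [1.0, 0.2, 1.0]
gripper_width: 0.01
grasp_force: 58.8
```

carry_out(motion=[{"travel":[0.0248,0.0109,0],"turn":0},{"travel":[0.0248,0.0109,0],"turn":0},{"travel":[0.0248,0.0109,0],"turn":0},{"travel":[0.0248,0.0109,0],"turn":0},{"travel":[0.0248,0.0109,0],"turn":0}])

```text
time: 15.82
tcp_pos: [0.5643, 0.046, 0.195]
eef_rot: [0.707, 0.707, 0.0, 0.0]
contact_force: [-0.4, -0.4, 0.4]
gripper_width: 0.0102
grasp_force: 58.8
```

carry_out(motion=[{"travel":[0.0248,0.0109,0],"turn":0},{"travel":[0.0248,0.0109,0],"turn":0},{"travel":[0.0248,0.0109,0],"turn":0},{"travel":[0.0248,0.0109,0],"turn":0},{"travel":[0.0248,0.0109,0],"turn":0}])

```text
time: 16.23
tcp_pos: [0.6187, 0.1702, 0.1948]
eef_rot: [0.707, 0.707, 0.0, 0.0]
contact_force: [1.5, 0.2, -0.6]
gripper_width: 0.0099
grasp_force: 58.8
```

carry_out(motion=[{"travel":[0,0,0],"turn":0},{"travel":[0,0,0.015],"turn":0},{"travel":[0,0,0.015],"turn":0},{"travel":[0,0,0],"turn":0},{"travel":[0,0,0],"turn":0}])

```text
time: 16.65
tcp_pos: [0.6171, 0.1683, 0.1634]
eef_rot: [0.707, 0.707, -0.001, -0.001]
contact_force: [0.5, 0.2, 0.5]
gripper_width: 0.0101
grasp_force: 58.8
```

```bash
cat > chk.py <<'E'
from station import *
from h import *
d=get_image("scene");P=cloud(d);t=read_state()["tcp_pos"];print(t)
m=(np.hypot(P[...,0]-t[0],P[...,1]-t[1])<.02)&(P[...,2]>.065)&(P[...,2]<t[2]-.028)
Q=P[m]
for a in np.arange(.065,.16,.015):
    q=Q[(Q[:,2]>a)&(Q[:,2]<a+.015)]
    if len(q)>3: print(len(q),np.round(q.mean(0)*1000,1),q[:,2].min())
E
python3 chk.py
```

```text
[0.61804743 0.1684362  0.16448055]
15 [612.5 168.4  90.5] 0.08615792492870045
36 [613.  168.  101.8] 0.09500677215199793
37 [612.7 169.1 116.8] 0.11042691482092759
26 [612.4 167.7 130.2] 0.12584713170225037
```

carry_out(motion=[{"travel":[-0.001,0.001,0.015],"turn":0},{"travel":[0,0,0.013],"turn":0},{"travel":[0,0,0.01],"turn":0},{"travel":[0,0,0.008],"turn":0},{"travel":[0,0,0.006],"turn":0}])

```text
time: 17.12
tcp_pos: [0.6186, 0.1677, 0.111]
eef_rot: [0.707, 0.707, -0.001, -0.0]
contact_force: [0.1, 0.0, -0.4]
gripper_width: 0.01
grasp_force: 58.8
```

carry_out(motion=[{"travel":[0,0,0.005],"turn":0},{"travel":[0,0,0.005],"turn":0},{"travel":[0,0,0],"turn":0},{"travel":[0,0,0],"turn":0},{"travel":[0,0,0],"turn":0}])

```text
time: 17.53
tcp_pos: [0.6197, 0.1681, 0.1027]
eef_rot: [0.707, 0.707, 0.0, 0.0]
contact_force: [0.9, 0.5, -0.5]
gripper_width: 0.01
grasp_force: 58.8
```

carry_out(motion=[{"travel":[0,0,0.005],"turn":0},{"travel":[0,0,0.005],"turn":0},{"travel":[0,0,0.005],"turn":0},{"travel":[0,0,0],"turn":0},{"travel":[0,0,0],"turn":0}])

```text
time: 17.95
tcp_pos: [0.6187, 0.1679, 0.0865]
eef_rot: [0.707, 0.707, -0.001, -0.0]
contact_force: [-0.1, 0.5, -2.0]
gripper_width: 0.0101
grasp_force: 58.8
```

carry_out(motion=[{"travel":[0,0,0],"turn":0},{"travel":[0,0,0],"turn":0},{"travel":[0,0,0],"turn":0},{"travel":[0,0,0],"turn":0},{"travel":[0,0,0],"turn":0}], hand=0)

```text
time: 18.37
tcp_pos: [0.6194, 0.168, 0.0876]
eef_rot: [0.707, 0.707, 0.0, 0.0]
contact_force: [-0.1, -0.4, 1.1]
gripper_width: 0.0426
grasp_force: 0.0
```

carry_out(motion=[{"travel":[0,0,-0.015],"turn":0},{"travel":[0,0,-0.02],"turn":0},{"travel":[0,0,-0.02],"turn":0},{"travel":[0,0,-0.02],"turn":0},{"travel":[0,0,-0.015],"turn":0}])

```text
time: 18.78
tcp_pos: [0.62, 0.1681, 0.1793]
eef_rot: [0.707, 0.707, 0.001, 0.001]
contact_force: [1.0, -0.2, -0.1]
gripper_width: 0.0428
grasp_force: 0.0
```

carry_out(motion=[{"travel":[-0.0293,-0.0118,0],"turn":0},{"travel":[-0.0293,-0.0118,0],"turn":0},{"travel":[-0.0293,-0.0118,0],"turn":0},{"travel":[-0.0293,-0.0118,0],"turn":0},{"travel":[-0.0293,-0.0118,0],"turn":0}])

```text
time: 19.2
tcp_pos: [0.5596, 0.0204, 0.1776]
eef_rot: [0.707, 0.707, 0.0, 0.0]
contact_force: [-0.1, -1.6, 0.2]
gripper_width: 0.0426
grasp_force: 0.0
```

carry_out(motion=[{"travel":[-0.0293,-0.0118,0],"turn":0},{"travel":[-0.0293,-0.0118,0],"turn":0},{"travel":[-0.0293,-0.0118,0],"turn":0},{"travel":[-0.0293,-0.0118,0],"turn":0},{"travel":[-0.0293,-0.0118,0],"turn":0}])

```text
time: 19.62
tcp_pos: [0.5007, -0.1264, 0.1776]
eef_rot: [0.707, 0.707, 0.0, 0.0]
contact_force: [0.5, 0.3, 0.7]
gripper_width: 0.0427
grasp_force: 0.0
```

carry_out(motion=[{"travel":[0,0,0],"turn":0},{"travel":[0,0,0.015],"turn":0},{"travel":[0,0,0.015],"turn":0},{"travel":[0,0,0.006],"turn":0},{"travel":[0,0,0],"turn":0}])

```text
time: 20.03
tcp_pos: [0.5, -0.1243, 0.1397]
eef_rot: [0.707, 0.707, -0.001, -0.002]
contact_force: [0.5, -0.1, 0.3]
gripper_width: 0.0429
grasp_force: 0.0
```

carry_out(motion=[{"travel":[-0.001,0.001,0.015],"turn":0},{"travel":[0,0,0.015],"turn":0},{"travel":[0,0,0.015],"turn":0},{"travel":[0,0,0.008],"turn":0},{"travel":[0,0,0.004],"turn":0}])

```text
time: 20.45
tcp_pos: [0.502, -0.1255, 0.0835]
eef_rot: [0.707, 0.707, -0.0, -0.001]
contact_force: [-0.8, -0.2, -0.4]
gripper_width: 0.0426
grasp_force: 0.0
```

carry_out(motion=[{"travel":[0,0,0],"turn":0},{"travel":[0,0,0],"turn":0},{"travel":[0,0,0],"turn":0},{"travel":[0,0,0],"turn":0},{"travel":[0,0,0],"turn":0}], hand=-1)

```text
time: 20.87
tcp_pos: [0.5032, -0.1263, 0.0852]
eef_rot: [0.707, 0.707, 0.0, 0.001]
contact_force: [-0.4, 0.6, 1.5]
gripper_width: 0.01
grasp_force: 58.6
```

carry_out(motion=[{"travel":[0,0,-0.015],"turn":0},{"travel":[0,0,-0.02],"turn":0},{"travel":[0,0,-0.02],"turn":0},{"travel":[0,0,-0.02],"turn":0},{"travel":[0,0,-0.015],"turn":0}])

```text
time: 21.28
tcp_pos: [0.503, -0.1263, 0.1764]
eef_rot: [0.707, 0.707, 0.001, 0.001]
contact_force: [-0.0, -0.4, -0.1]
gripper_width: 0.01
grasp_force: 58.7
```

carry_out(motion=[{"travel":[0.0071,0.0181,0],"turn":0},{"travel":[0.0071,0.0181,0],"turn":0},{"travel":[0.0071,0.0181,0],"turn":0},{"travel":[0.0071,0.0181,0],"turn":0},{"travel":[0.0071,0.0181,0],"turn":0}])

```text
time: 21.7
tcp_pos: [0.5936, -0.0903, 0.1747]
eef_rot: [0.707, 0.707, 0.0, 0.0]
contact_force: [-0.1, -0.0, -0.5]
gripper_width: 0.0104
grasp_force: 58.8
```

carry_out(motion=[{"travel":[0.0071,0.0181,0],"turn":0},{"travel":[0.0071,0.0181,0],"turn":0},{"travel":[0.0071,0.0181,0],"turn":0},{"travel":[0.0071,0.0181,0],"turn":0},{"travel":[0.0071,0.0181,0],"turn":0}])

```text
time: 22.12
tcp_pos: [0.6841, -0.0546, 0.1744]
eef_rot: [0.707, 0.707, 0.0, 0.0]
contact_force: [-0.4, 0.4, -0.0]
gripper_width: 0.01
grasp_force: 58.8
```

carry_out(motion=[{"travel":[0,0,0],"turn":0},{"travel":[0,0,0.01],"turn":0},{"travel":[0,0,0],"turn":0},{"travel":[0,0,0],"turn":0},{"travel":[0,0,0],"turn":0}])

```text
time: 22.53
tcp_pos: [0.6819, -0.0554, 0.1636]
eef_rot: [0.707, 0.707, -0.001, -0.001]
contact_force: [-0.3, 0.4, -0.1]
gripper_width: 0.0101
grasp_force: 58.8
```

```bash
python3 chk.py
```

```text
[ 0.68241296 -0.05544618  0.16409549]
19 [677.1 -53.9  90.4] 0.08369801746504013
36 [677.  -54.3 102.5] 0.09552666847805813
38 [676.5 -54.  117.7] 0.11005214607131797
33 [677.1 -53.7 130.5] 0.12512752909553293
```

carry_out(motion=[{"travel":[-0.001,0.001,0.015],"turn":0},{"travel":[0,0,0.013],"turn":0},{"travel":[0,0,0.01],"turn":0},{"travel":[0,0,0.008],"turn":0},{"travel":[0,0,0.006],"turn":0}])

```text
time: 23.0
tcp_pos: [0.6835, -0.0559, 0.1102]
eef_rot: [0.707, 0.707, -0.001, -0.001]
contact_force: [0.8, 0.7, -0.3]
gripper_width: 0.0099
grasp_force: 58.8
```

carry_out(motion=[{"travel":[0,0,0.005],"turn":0},{"travel":[0,0,0.005],"turn":0},{"travel":[0,0,0],"turn":0},{"travel":[0,0,0],"turn":0},{"travel":[0,0,0],"turn":0}])

```text
time: 23.42
tcp_pos: [0.6846, -0.056, 0.1027]
eef_rot: [0.707, 0.707, 0.0, 0.0]
contact_force: [-0.4, 0.3, 0.0]
gripper_width: 0.01
grasp_force: 58.8
```

carry_out(motion=[{"travel":[0,0,0.005],"turn":0},{"travel":[0,0,0.005],"turn":0},{"travel":[0,0,0.005],"turn":0},{"travel":[0,0,0],"turn":0},{"travel":[0,0,0],"turn":0}])

```text
time: 23.83
tcp_pos: [0.6838, -0.056, 0.0865]
eef_rot: [0.707, 0.707, -0.0, -0.001]
contact_force: [-0.2, 1.3, 0.0]
gripper_width: 0.0102
grasp_force: 58.7
```

carry_out(motion=[{"travel":[0,0,0],"turn":0},{"travel":[0,0,0],"turn":0},{"travel":[0,0,0],"turn":0},{"travel":[0,0,0],"turn":0},{"travel":[0,0,0],"turn":0}], hand=0)

```text
time: 24.25
tcp_pos: [0.6844, -0.056, 0.0875]
eef_rot: [0.707, 0.707, 0.0, 0.0]
contact_force: [1.0, 0.3, 0.1]
gripper_width: 0.0425
grasp_force: 0.0
```

carry_out(motion=[{"travel":[0,0,-0.015],"turn":0},{"travel":[0,0,-0.02],"turn":0},{"travel":[0,0,-0.02],"turn":0},{"travel":[0,0,-0.02],"turn":0},{"travel":[0,0,-0.015],"turn":0}])

```text
time: 24.67
tcp_pos: [0.6854, -0.0562, 0.1808]
eef_rot: [0.707, 0.707, 0.001, 0.001]
contact_force: [0.4, -0.5, 0.6]
gripper_width: 0.0426
grasp_force: 0.0
```

carry_out(motion=[{"travel":[0.0153,-0.0198,0],"turn":0},{"travel":[0.0153,-0.0198,0],"turn":0},{"travel":[0.0153,-0.0198,0],"turn":0},{"travel":[0.0153,-0.0198,0],"turn":0},{"travel":[0.0153,-0.0198,0],"turn":0}])

```text
time: 25.08
tcp_pos: [0.5845, 0.021, 0.1782]
eef_rot: [0.707, 0.707, 0.0, 0.0]
contact_force: [0.5, 0.5, -0.6]
gripper_width: 0.043
grasp_force: 0.0
```

carry_out(motion=[{"travel":[0.0153,-0.0198,0],"turn":0},{"travel":[0.0153,-0.0198,0],"turn":0},{"travel":[0.0153,-0.0198,0],"turn":0},{"travel":[0.0153,-0.0198,0],"turn":0},{"travel":[0.0153,-0.0198,0],"turn":0}], hand=1)

```text
time: 25.5
tcp_pos: [0.4855, 0.0976, 0.1782]
eef_rot: [0.707, 0.707, 0.0, 0.0]
contact_force: [0.9, 0.3, -0.3]
gripper_width: 0.0852
grasp_force: 0.0
```

carry_out(motion=[{"travel":[0,0,0],"turn":0},{"travel":[0,0,0.015],"turn":0},{"travel":[0,0,0.015],"turn":0},{"travel":[0,0,0.015],"turn":0},{"travel":[0,0,0],"turn":0}])

```text
time: 25.92
tcp_pos: [0.4846, 0.0965, 0.1304]
eef_rot: [0.707, 0.707, -0.002, -0.001]
contact_force: [-0.2, 0.3, -0.8]
gripper_width: 0.0858
grasp_force: 0.0
```

Run:
```python
from station import *
import cv2
a=get_image("scene")["image"][90:280,150:400,::-1]
cv2.imwrite("pics/g4.png",cv2.resize(a,None,fx=3,fy=3))
s=read_state();print(s["gripper_width"],s["tcp_pos"],s["eef_rot"])
```

```text
0.0854429118757746 [0.48538122 0.09659542 0.13155366] [ 0.70703781  0.70717435 -0.00113925 -0.00082229]
```

View pics/g4.png

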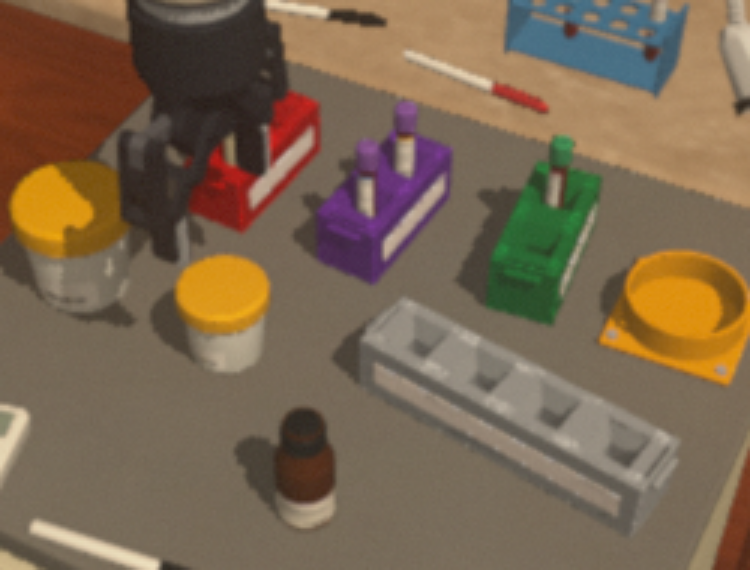

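Both purple tubes at (405,135) and (368,175), and the green one at (560,170), stand seated. The red one is behind the fingers. The gripper is above the small pot's lid at (222,290).

carry_out(motion=[{"travel":[0,0.001,0.015],"turn":0},{"travel":[0,0,0.015],"turn":0},{"travel":[0,0,0.015],"turn":0},{"travel":[0,0,0.008],"turn":0},{"travel":[0,0,0],"turn":0}])

```text
time: 26.38
tcp_pos: [0.4867, 0.0967, 0.0786]
eef_rot: [0.707, 0.707, -0.001, -0.001]
contact_force: [-0.5, -1.2, -0.2]
gripper_width: 0.0856
grasp_force: 0.0
```

carry_out(motion=[{"travel":[0,0,0.008],"turn":0},{"travel":[0,0,0.008],"turn":0},{"travel":[0,0,0.005],"turn":0},{"travel":[0,0,0],"turn":0},{"travel":[0,0,0],"turn":0}])

```text
time: 26.8
tcp_pos: [0.4871, 0.0969, 0.0581]
eef_rot: [0.707, 0.707, -0.0, -0.0]
contact_force: [-0.5, -0.1, 0.9]
gripper_width: 0.0853
grasp_force: 0.0
```

carry_out(motion=[{"travel":[0,0,0],"turn":0},{"travel":[0,0,0],"turn":0},{"travel":[0,0,0],"turn":0},{"travel":[0,0,0],"turn":0},{"travel":[0,0,0],"turn":0}], hand=-1)

```text
time: 27.22
tcp_pos: [0.4884, 0.0971, 0.0592]
eef_rot: [0.707, 0.707, 0.001, 0.001]
contact_force: [0.6, 0.8, 6.3]
gripper_width: 0.0596
grasp_force: 64.9
```

carry_out(motion=[{"travel":[0,0,-0.01],"turn":0},{"travel":[0,0,-0.015],"turn":0},{"travel":[0,0,-0.02],"turn":0},{"travel":[0,0,-0.02],"turn":0},{"travel":[0,0,-0.015],"turn":0}])

```text
time: 27.63
tcp_pos: [0.4872, 0.0969, 0.1398]
eef_rot: [0.707, 0.707, 0.0, 0.0]
contact_force: [0.1, -0.8, 0.1]
gripper_width: 0.0602
grasp_force: 64.7
```

Run:
```python
from station import *
import cv2
a=get_image("scene")["image"][90:280,150:400,::-1]
cv2.imwrite("pics/g5.png",cv2.resize(a,None,fx=3,fy=3))
s=read_state();print(s["gripper_width"],s["tcp_pos"],s["eef_rot"])
```

```text
0.059477718044201246 [0.48945756 0.09723192 0.14258033] [0.70697918 0.70722835 0.00227679 0.00181861]
```

View pics/g5.png

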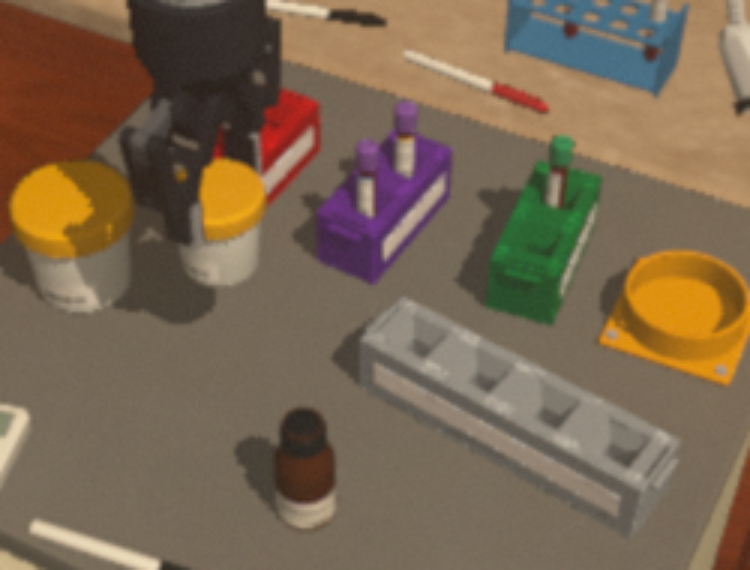

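The pot hangs upright in the gripper at (220,225), clear of the cart. I'll carry it along y over the emptied grey rack, then along x to the holder.

carry_out(motion=[{"travel":[-0.026,0,0],"turn":0},{"travel":[-0.026,0,0],"turn":0},{"travel":[-0.026,0,0],"turn":0},{"travel":[-0.026,0,0],"turn":0},{"travel":[-0.026,0,0],"turn":0}])

```text
time: 28.1
tcp_pos: [0.4864, -0.034, 0.1378]
eef_rot: [0.707, 0.707, -0.0, -0.0]
contact_force: [1.0, 0.3, -0.3]
gripper_width: 0.0599
grasp_force: 64.7
```

carry_out(motion=[{"travel":[-0.026,0,0],"turn":0},{"travel":[-0.026,0,0],"turn":0},{"travel":[-0.026,0,0],"turn":0},{"travel":[-0.026,0,0],"turn":0},{"travel":[-0.026,0,0],"turn":0}])

```text
time: 28.52
tcp_pos: [0.4864, -0.164, 0.1377]
eef_rot: [0.707, 0.707, -0.0, -0.001]
contact_force: [-0.3, 0.1, -0.1]
gripper_width: 0.0599
grasp_force: 64.7
```

carry_out(motion=[{"travel":[0,0.02,0],"turn":0},{"travel":[0,0.025,0],"turn":0},{"travel":[0,0.025,0],"turn":0},{"travel":[0,0.025,0],"turn":0},{"travel":[0,0.025,0],"turn":0}])

```text
time: 28.93
tcp_pos: [0.6076, -0.163, 0.1374]
eef_rot: [0.707, 0.707, -0.0, -0.001]
contact_force: [0.5, -0.1, 0.2]
gripper_width: 0.0598
grasp_force: 64.7
```

carry_out(motion=[{"travel":[0,0.025,0],"turn":0},{"travel":[0,0.02,0],"turn":0},{"travel":[0,0,0],"turn":0},{"travel":[0,0,0],"turn":0},{"travel":[0,0,0],"turn":0}])

```text
time: 29.35
tcp_pos: [0.6507, -0.1627, 0.1371]
eef_rot: [0.707, 0.707, -0.001, -0.001]
contact_force: [-0.8, 0.3, -1.3]
gripper_width: 0.0596
grasp_force: 64.8
```

Run:
```python
from station import *
import cv2
from h import *
d=get_image("scene");a=d["image"][120:270,280:460,::-1]
cv2.imwrite("pics/g6.png",cv2.resize(a,None,fx=4,fy=4))
s=read_state();t=s["tcp_pos"];print(s["gripper_width"],t,s["eef_rot"])
P=cloud(d);m=(np.hypot(P[...,0]-t[0],P[...,1]-t[1])<.04)&(P[...,2]>.065)&(P[...,2]<t[2]-.02);Q=P[m]
print(len(Q),Q[:,2].min() if len(Q) else 0)
```

```text
0.05980856624936067 [ 0.65054733 -0.16269501  0.13730004] [ 0.70701437  0.7071976  -0.00076413 -0.00128179]
345 0.0776890440758563
```

View pics/g6.png

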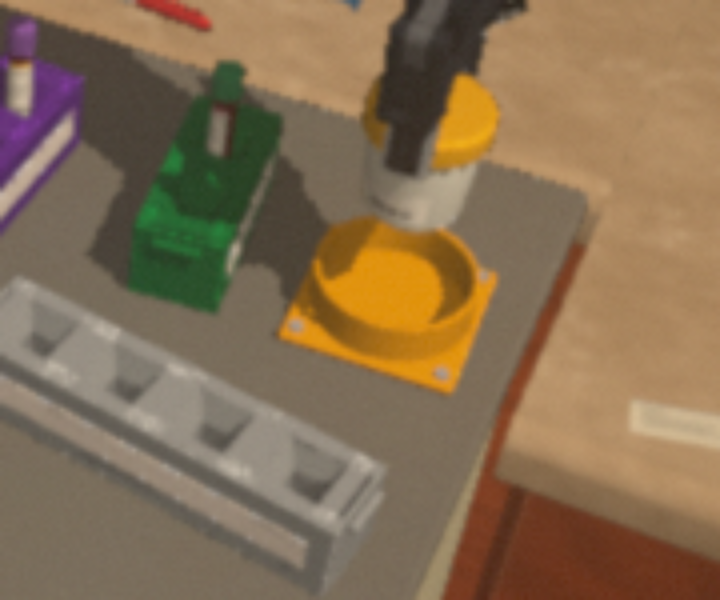

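The pot is upright at (430,155), directly over the holder (395,285). Lowering.

carry_out(motion=[{"travel":[0,0.002,0.01],"turn":0},{"travel":[0,0,0.012],"turn":0},{"travel":[0,0,0.01],"turn":0},{"travel":[0,0,0.008],"turn":0},{"travel":[0,0,0.005],"turn":0}])

```text
time: 29.82
tcp_pos: [0.6527, -0.1626, 0.0907]
eef_rot: [0.707, 0.707, -0.001, -0.002]
contact_force: [-0.3, -0.6, -0.8]
gripper_width: 0.0598
grasp_force: 64.8
```

carry_out(motion=[{"travel":[0,0,0.005],"turn":0},{"travel":[0,0,0.005],"turn":0},{"travel":[0,0,0.005],"turn":0},{"travel":[0,0,0],"turn":0},{"travel":[0,0,0],"turn":0}])

```text
time: 30.23
tcp_pos: [0.6543, -0.1629, 0.078]
eef_rot: [0.707, 0.707, -0.0, -0.0]
contact_force: [-0.4, 0.4, -0.0]
gripper_width: 0.0601
grasp_force: 64.8
```

carry_out(motion=[{"travel":[0,0,0.005],"turn":0},{"travel":[0,0,0.004],"turn":0},{"travel":[0,0,0.003],"turn":0},{"travel":[0,0,0],"turn":0},{"travel":[0,0,0],"turn":0}])

```text
time: 30.65
tcp_pos: [0.6541, -0.163, 0.066]
eef_rot: [0.707, 0.707, -0.0, -0.0]
contact_force: [1.1, -0.5, -0.4]
gripper_width: 0.0601
grasp_force: 64.6
```

carry_out(motion=[{"travel":[0,0,0],"turn":0},{"travel":[0,0,0],"turn":0},{"travel":[0,0,0],"turn":0},{"travel":[0,0,0],"turn":0},{"travel":[0,0,0],"turn":0}], hand=1)

```text
time: 31.07
tcp_pos: [0.6544, -0.163, 0.0664]
eef_rot: [0.707, 0.707, 0.0, 0.0]
contact_force: [0.5, -0.1, 0.6]
gripper_width: 0.0858
grasp_force: 0.0
```

carry_out(motion=[{"travel":[0,0,-0.01],"turn":0},{"travel":[0,0,-0.02],"turn":0},{"travel":[0,0,-0.025],"turn":0},{"travel":[0,0,-0.025],"turn":0},{"travel":[0,0,-0.025],"turn":0}])

```text
time: 31.48
tcp_pos: [0.6543, -0.163, 0.173]
eef_rot: [0.707, 0.707, 0.0, 0.0]
contact_force: [0.3, 0.4, 0.6]
gripper_width: 0.0851
grasp_force: 0.0
```

carry_out(motion=[{"travel":[0,-0.025,-0.015],"turn":0},{"travel":[0,-0.03,0],"turn":0},{"travel":[0,-0.03,0],"turn":0},{"travel":[0,-0.03,0],"turn":0},{"travel":[0,-0.03,0],"turn":0}])

```text
time: 31.9
tcp_pos: [0.5082, -0.163, 0.1873]
eef_rot: [0.707, 0.707, 0.0, 0.001]
contact_force: [-0.8, 0.0, -0.3]
gripper_width: 0.0852
grasp_force: 0.0
```

carry_out(motion=[{"travel":[-0.03,-0.02,0],"turn":0},{"travel":[-0.03,-0.02,0],"turn":0},{"travel":[-0.03,-0.02,0],"turn":0},{"travel":[0,0,0],"turn":0},{"travel":[0,0,0],"turn":0}])

```text
time: 32.32
tcp_pos: [0.4488, -0.2545, 0.1873]
eef_rot: [0.708, 0.706, 0.0, 0.001]
contact_force: [0.1, 0.3, -0.0]
gripper_width: 0.0853
grasp_force: 0.0
```

Run:
```python
from station import *
import cv2
d=get_image("scene")
cv2.imwrite("pics/g7.png",cv2.resize(d["image"][90:290,150:410,::-1],None,fx=3,fy=3))
from h import *
d=get_image("top");P=cloud(d)
for c,x,y,z in(("pa",.666,.056,.085),("pb",.617,.059,.085),("r",.619,.168,.085),("g",.684,-.056,.085),("pot",.653,-.163,.055)):
    r=.015 if c!="pot" else .04
    q=P[(np.hypot(P[...,0]-x,P[...,1]-y)<r)&(P[...,2]>z)&(P[...,2]<.14)]
    print(c,len(q),np.round(q.mean(0)*1000,1),np.round(np.median(q[:,2])*1000,1)) if len(q) else print(c,0)
print(read_state()["tcp_pos"])
```

```text
pa 53 [664.   54.4  94.6] 95.3
pb 51 [614.7  58.8  94.8] 95.8
r 52 [615.6 167.8  94.5] 95.2
g 51 [680.6 -54.9  94.6] 95.0
pot 575 [ 650.8 -162.9   67.2] 67.5
[ 0.44976923 -0.25291015  0.18687861]
```

View pics/g7.png

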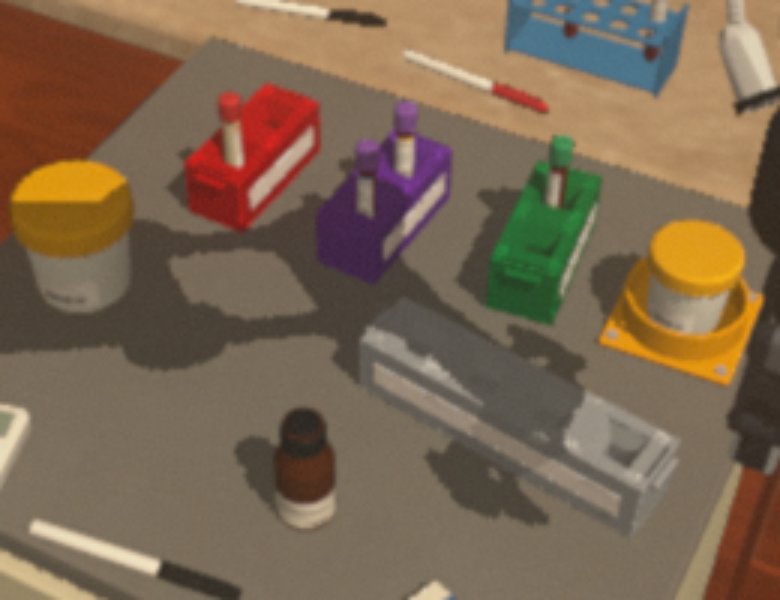

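All four tubes stand seated: red at (232,130), purple at (405,135) and (368,175), green at (560,170). Their cap heights match those in the grey rack. The pot stands in the holder at (695,275), and the bottle at (305,470) is untouched.

```bash
python3 -c "
from station import *
print(close_job())"
```

```text
the job is handed in; nothing more can be done
None
```

All four tubes are seated in the racks of their cap colours, the small yellow-lidded pot stands in the pot holder, the brown bottle was not moved, and the job is handed in at about 32 s on the robot clock.

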